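Slide the drill core home into its stall

TASK

One stone drill core stands out on the table, away from the two pine stalls. Slide it upright along the table into the empty stall until its foot is fully home against the stall's back wall, gently pushing it low on its foot with the fingertips; do not grip, lift or tip it. Leave the core that is already parked in the other stall, the cup, the jar and the magnifier where they are.

Things in the scene. Friction and masses are not known exactly. Their poses are not given: they have to be found in the camera images.
- core: the core to be moved; upright banded stone drill core: a round dark wooden foot 60 mm across and 24 mm high, and on it a stone cylinder 38 mm across, 200 mm tall overall, about 0.5 kg and top-heavy, so it tips if pushed high up; origin at the centre of the foot's underside, z up along the core
- empty_stall: pine stall fixed to the table, without a floor: a back wall 100 mm wide and two side walls 12 mm thick, all 40 mm high, 76 mm clear between the sides. Origin on the table where the centre of a foot stands when fully home; y points out of the open mouth, x across it. The back wall's inner face is at y = -31 mm, its outer face at y = -45 mm, the side walls end at y = +14 mm (so a foot that is home sticks out of the mouth by 16 mm); this is the empty one
- full_stall: pine stall fixed to the table, without a floor: a back wall 100 mm wide and two side walls 12 mm thick, all 40 mm high, 76 mm clear between the sides. Origin on the table where the centre of a foot stands when fully home; y points out of the open mouth, x across it. The back wall's inner face is at y = -31 mm, its outer face at y = -45 mm, the side walls end at y = +14 mm (so a foot that is home sticks out of the mouth by 16 mm); the twin, with the other core parked in it
- parked_core: the core already parked in the other stall; same shape and size as the one to be moved; origin at the centre of its foot's underside
- cup: white cup, 72 mm across, 85 mm tall, bystander; origin at the centre of its underside
- jar: amber glass jar with black cap, 56 mm across, 75 mm tall, bystander; origin at the centre of its underside
- magnifier: hand magnifier lying flat, 10 mm thick, about 220 mm long along its own x, lens 72 mm across centred at x = +60 mm, bystander; origin on the underside

How it is judged:
At the end, for the whole second after the job is handed in: The core stands upright (within 0.05 rad) and at rest on the table in the empty stall, its foot's centre at most 7 mm short of fully home and between the side walls; the parked core has moved less than 12 mm and the cup, jar and magnifier less than 15 mm (y of core in the frame of empty_stall between -0.006 and 0.007 m and x of core in the frame of empty_stall between -0.011 and 0.011 m and height (world z) of core below 0.005 m and angle between each of core, parked_core's own z axis and vertical below 0.05 rad and linear speed of core below 0.01 m/s and distance of parked_core from where it was at the start of the episode below 0.012 m and distance of each of cup, jar, magnifier from where it was at the start of the episode below 0.015 m); the robot touches nothing.
It fails at once if the core is lifted off the table (more than 10 mm) (height (world z) of core above 0.01 m).
It fails at once if the core is tipped (more than 0.2 rad) (angle between core's own z axis and vertical above 0.2 rad).
It fails at once if the core is gripped or rammed (the fingers bear on it with more than 35 N) (contact force between the fingers and core above 35 N).
It fails at once if the parked core, cup, jar or magnifier is knocked away (distance of parked_core from where it was at the start of the episode above 0.012 m or distance of any of cup, jar, magnifier from where it was at the start of the episode above 0.015 m).
It also fails if it takes over 64 s, if anything falls off the work surface, if the arm or the gripper's body presses on something with over 40 N, if the wrist force passes 120 N, or if a joint passes its speed limit or range.

ROBOT

A 6-joint arm with a two-finger parallel gripper is mounted at the origin on the work surface. World frame = base frame: x ahead of the robot, y to its left, z up, the work surface at z = 0. Lengths are in m, angles in rad, forces in N, time in s.
With the tool pointing down it reaches from about 0.25 to 0.725 m from the base axis. Payload 4 kg.
Tool frame: the origin (TCP) lies between the finger pads; the fingertips stand 11 mm ahead of it and the grasp point (between the pads) lies 8 mm behind it (bot.tip_extent is the distance from the TCP to the fingertips, in m); z points along the fingers, y is the line along which they close (so a half turn about z gives the same grasp; the last joint's range is limited). The gripper opens to 85 mm and grips with 20 to 120 N. Pads are 22 mm wide; open, the fingers measure 114 mm over their backs; the gripper's body (76 mm by 85 mm) begins 54 mm behind the grasp point. The pads swing forward as they close: fully open they stand 13 mm farther back than shut.
Start: joints at [-1.115, 0.241, 0.005, 1.335, 0, 1.571], TCP at [0.22, -0.449, 0.216] pointing down, gripper open.
Joint ranges: [-2.72, 2.72], [-1.05, 1.87], [-1.09, 1.28], [-1.99, 2.15], [-1.42, 1.44], [-3.14, 3.14]. Speed limits (rad/s): [2.79, 2.79, 3.14, 3.14, 3.14, 3.14].

INTERFACE

Orientations are given as a unit quaternion [x, y, z, w].
In Python, from workcell import bot gives the robot as it stands. The module is installed in compiled form; this text tells all that it offers.
- The arm moves only by the tool drive_tool, never from a script. Its argument "rows" is a list of rows, each an object of numbers: "dx", "dy", "dz": the shift along the tool's x, y, z in units of 50 mm (1.0 is 50 mm); "wx", "wy", "wz": the turn, a rotation vector about the tool's x, y, z in units of 5 degrees (1.0 is 5 degrees); "hand": the finger opening in mm, from 0 to 85.4. A call has 1 to 20 rows; each row is the pose to reach, as a shift and turn from the pose commanded when the call began, along the tool's axes at that moment; what a row does not reach only later rows make up. A row lasts 1/10 s, in which the tool goes at most 50 mm and 8.59 degrees, less where a joint would pass 70% of its speed; a pose out of reach is approached as far as the arm can. A call with a gripper value outside its range is refused whole. The fingers move at their own pace and stop on an object; the grip force is fixed at half the most. Time passes only in rows, so rows that repeat a pose let the fingers close. It gives the time, the measured TCP pose, the force, the opening and the grip force at its end, in the units of the state.
- bot.get_obs(): the state, without advancing time (a new reading comes with each control period).
- bot.camera(name): name is "side" or "top"; returns the picture (480x640x3 uint8, red, green, blue); there is no depth.
- bot.get_calibration(name): a dict with "vfov" (degrees; the focal length in pixels is half the picture's height over the tangent of half this angle, whatever the lens; pixels are square), "cx", "cy" (the principal point, pixels), "origin" and "rotation" of the camera in the world. Camera axes: x right, y up, looking along -z (the intrinsics and any distortion apply to the point x, -y, -z); pixel columns grow to the right and rows downward; lengths in m; the calibration is good to about 2 mm. A picture is of the moment at which its call begins. get_calibration takes no time and is no camera call.
- bot.job_done(): hands the job in; it is judged then, once.
Trained networks look in the newest picture that a camera, given by its name, has taken for a name from the list of things; names that differ only in an ending like _2 or _b are one class to them, and where a whole thing is asked for, a point or a joint stands for the part that bears it (a point fixed in the world has none). Each returns a list of dicts, best first, with "score" (0 to 1); they miss things now and then, are a little off and sometimes report something else, mostly with a low value. They report only what shows in the picture. A call takes as long as a camera call.
- bot.look_for(camera, thing): "extent" ([centre column, centre row, width, height] in pixels, round what is visible of it).
- bot.outline_of(camera, thing): "region" (480x640 bool, what is visible of it) and "extent" ([centre column, centre row, width, height] in pixels, round what is visible of it).
The state is a dict: "clock": time; "joint_pos": joint angles; "joint_vel": joint speeds; "tau": joint torques, N m; "eef_pos": TCP position; "tool_rot": TCP orientation; "ft_force": force on the tool from outside, world axes, zero at the start; "ft_torque": the same for the moment, N m; "grip_width": finger opening in m; "grasp_force": force on a finger pad.
Only numpy, scipy, OpenCV 4.12 (cv2) and the standard library are available. Lean on these libraries where they do the work, as an engineer would, in place of code of your own. Each camera call takes 0.05 s, during which the arm holds its last target. There are 200 camera calls.

## Working session

There is one attempt and no reset: what is moved stays moved. The work goes in short steps, Python scripts to look and compute and a tool call to move; the robot and the scene stay as the last step left them, time stands still between calls to the robot, and variables do not carry over. Pictures are saved under pics/ and viewed, at most 10 in all, crops included, and the job is handed in when it is done.

Besides the shell and the picture viewer there is one more tool, called after "Call:" as name(argument=value, ...) on one line, values as JSON. drive_tool: Moves the arm, as the interface text tells. Its arguments: {"type":"object","properties":{"rows":{"type":"array","items":{"type":"object","properties":{"dx":{"type":"number"},"dy":{"type":"number"},"dz":{"type":"number"},"wx":{"type":"number"},"wy":{"type":"number"},"wz":{"type":"number"},"hand":{"type":"number"}}}}},"required":["rows"]}

```bash
mkdir -p pics
python3 - <<'E'
from workcell import bot
import cv2,numpy as np
for c in("top","side"):
    cv2.imwrite(f"pics/{c}0.png",bot.camera(c)[:,:,::-1])
    print(c,bot.get_calibration(c))
    for t in("core","parked_core","empty_stall","full_stall","cup","jar","magnifier"):
        print(t,[(round(d["score"],2),np.round(d["extent"],1).tolist()) for d in bot.look_for(c,t)][:4])
o=bot.get_obs();print(o["clock"],o["eef_pos"],o["tool_rot"],bot.tip_extent)
E
```

```text
top {'vfov': 50.37616835202461, 'cx': 318.064972716774, 'cy': 237.55245005444098, 'origin': array([0.56045859, 0.05740578, 1.16177241]), 'rotation': array([-0.02376115,  0.01000085,  0.7159214 , -0.69770477])}
core [(0.81, [314.0, 276.8, 25.7, 26.4])]
parked_core [(0.91, [463.6, 226.2, 47.9, 35.3])]
empty_stall [(0.74, [459.0, 292.8, 35.3, 47.8])]
full_stall [(0.56, [460.5, 227.7, 34.8, 44.2])]
cup [(0.97, [315.4, 180.9, 36.9, 36.6])]
jar [(0.63, [189.8, 226.7, 32.0, 29.3])]
magnifier [(0.82, [193.2, 314.2, 42.6, 94.2])]
side {'vfov': 57.8925576846864, 'cx': 316.85942094590695, 'cy': 243.30540331870841, 'origin': array([ 0.26003979, -0.32602047,  0.7068194 ]), 'rotation': array([ 0.30380692, -0.10816273, -0.34234316,  0.88249835])}
core [(0.74, [279.0, 234.6, 41.7, 88.6])]
parked_core [(0.57, [453.0, 309.9, 59.2, 86.9])]
empty_stall [(0.72, [452.2, 348.5, 64.2, 59.7]), (0.61, [392.8, 402.1, 60.3, 77.9])]
full_stall [(0.57, [362.9, 198.7, 33.2, 52.0]), (0.56, [450.9, 347.6, 68.6, 54.4])]
cup [(0.98, [363.9, 198.6, 38.1, 50.3])]
jar [(0.63, [247.6, 156.8, 23.6, 36.6]), (0.6, [453.2, 311.9, 59.3, 86.9])]
magnifier [(0.7, [174.6, 204.9, 95.4, 41.2])]
0.8 [ 0.22009938 -0.44895604  0.21632964] [9.74140832e-01 2.25941671e-01 2.42091520e-06 2.35447659e-05] 0.011
```

View pics/top0.png

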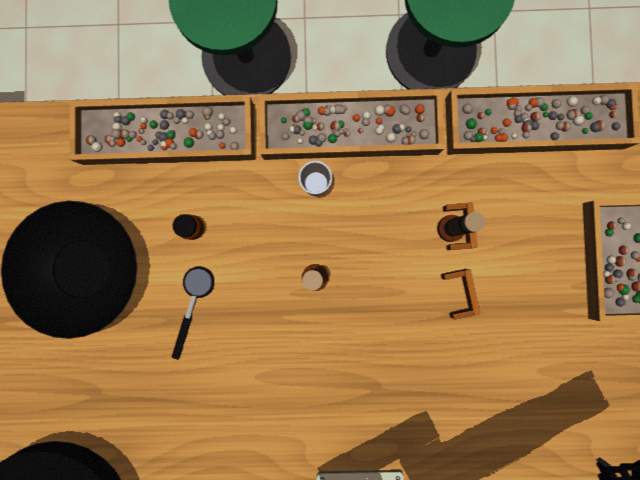

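View pics/side0.png

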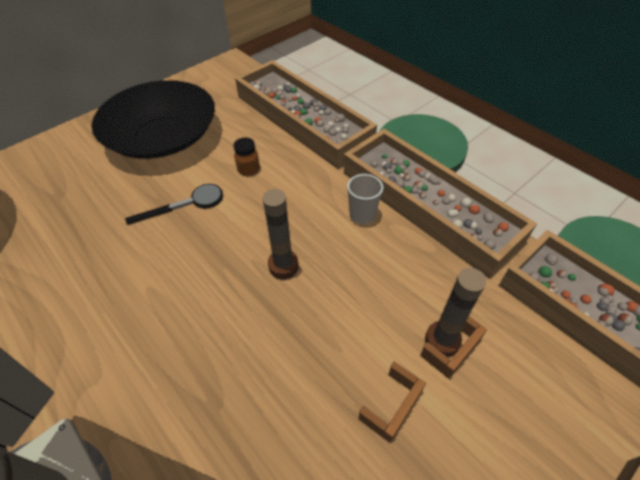

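The top view shows the loose core at about (314,277). The empty stall is at (460,293) with its mouth facing left (+y), and the parked core's stall is at (460,227). The side view agrees: the core's foot is at (283,264) and the empty stall at (393,402). Next I'll fit models to the outlines in both views.

```bash
cat > h.py <<'E'
from workcell import bot
import cv2,numpy as np
from scipy.spatial.transform import Rotation as R
from scipy.optimize import minimize
def proj(c,P):
    k=bot.get_calibration(c);q=R.from_quat(k["rotation"]).inv().apply(np.atleast_2d(P)-k["origin"])
    f=240/np.tan(np.radians(k["vfov"]/2))
    return np.c_[k["cx"]+f*q[:,0]/-q[:,2],k["cy"]-f*q[:,1]/-q[:,2]]
def box(a,b): return np.array([[x,y,z] for x in(a[0],b[0]) for y in(a[1],b[1]) for z in(a[2],b[2])])
def cyl(r,z0,z1): 
    t=np.linspace(0,6.283,40);return np.array([[r*np.cos(a),r*np.sin(a),z] for a in t for z in(z0,z1)])
STALL=[box((-.05,-.045,0),(.05,-.031,.04)),box((-.05,-.045,0),(-.038,.014,.04)),box((.038,-.045,0),(.05,.014,.04))]
CORE=[cyl(.03,0,.024),cyl(.019,.024,.2)]
def render(c,parts,p):
    m=np.zeros((480*4,640*4),np.uint8)
    for P in parts:
        W=R.from_euler("z",p[3]).apply(P)+p[:3]
        u=(proj(c,W)+.5)*4
        cv2.fillConvexPoly(m,cv2.convexHull(np.round(u).astype(np.int32)),255)
    return cv2.resize(m,(640,480),interpolation=cv2.INTER_AREA)/255.
def fit(parts,masks,p0,yaw,z):
    full=lambda v:np.array([v[0],v[1],v[2] if z else 0,v[3] if yaw else 0])
    def cost(v,s=None):
        e=0
        for c,m in masks.items():
            r=render(c,parts,full(v)); e+=1-np.minimum(r,m).sum()/np.maximum(r,m).sum()
        return e
    s=np.array(p0)+np.array([[0,0,0,0],[.012,0,0,0],[0,.012,0,0],[0,0,.008,0],[0,0,0,.12]])
    for _ in range(2):
        r=minimize(cost,s[0],method="Nelder-Mead",options=dict(initial_simplex=s,xatol=1e-4,fatol=1e-4,maxiter=250)); s=s-s[0]+r.x
    return full(r.x),r.fun
def ground(c,uv,z):
    k=bot.get_calibration(c);f=240/np.tan(np.radians(k["vfov"]/2))
    d=R.from_quat(k["rotation"]).apply([(uv[0]-k["cx"])/f,-(uv[1]-k["cy"])/f,-1]);o=k["origin"]
    return o+d*(z-o[2])/d[2]
E
python3 - <<'E'
from h import *
I={c:bot.camera(c) for c in("top","side")}
M={}
for t,near in(("core",{"top":(314,277),"side":(279,234)}),("empty_stall",{"top":(459,293),"side":(393,402)})):
    M[t]={}
    for c in near:
        L=bot.outline_of(c,t); L.sort(key=lambda d:np.hypot(*(np.array(d["extent"][:2])-near[c])))
        M[t][c]=L[0]["region"].astype(float); print(t,c,L[0]["score"],np.round(L[0]["extent"]))
g=ground("top",(315,278),.15);print("core guess",g)
for ms in (M["core"],{"top":M["core"]["top"]},{"side":M["core"]["side"]}):
    print("core",fit(CORE,ms,[g[0],g[1],0,0],0,len(ms)==2))
g=ground("top",(455,293),.04)
for ms in (M["empty_stall"],{"top":M["empty_stall"]["top"]},{"side":M["empty_stall"]["side"]}):
    r=fit(STALL,ms,[g[0],g[1],0,.2],1,len(ms)==2);print("stall",r)
    if len(ms)==2: S=r[0]
    
np.savez("m.npz",**{f"{t}_{c}":M[t][c] for t in M for c in M[t]})
for n,(t,u) in dict(cup=((315,181),.04),jar=((188,226),.04),mag=((193,314),.0)).items(): print(n,ground("top",t,u))
tiles=[]
C,_=fit(CORE,M["core"],[*ground("top",(315,278),.15)[:2],0,0],0,0)
for c in I:
    im=cv2.resize(I[c][:,:,::-1],None,fx=3,fy=3,interpolation=cv2.INTER_CUBIC)
    for parts,p in((STALL,S),(CORE,C)):
        for k in cv2.findContours((cv2.resize(render(c,parts,p),None,fx=3,fy=3)>.5).astype(np.uint8),1,2)[0]: cv2.drawContours(im,[k],-1,(255,255,0),1)
    for p in(S,C):
        u,v=(proj(c,[p[0],p[1],.04])[0]*3).astype(int); tiles.append(im[v-150:v+110,u-150:u+150])
cv2.imwrite("pics/fit.png",np.vstack([np.hstack(tiles[:2]),np.hstack(tiles[2:])]))
E
```

```text
core top 0.74 [315. 277.  24.  28.]
core side 0.87 [282. 234.  39.  87.]
empty_stall top 0.88 [459. 293.  40.  50.]
empty_stall side 0.65 [392. 403.  65.  82.]
core guess [0.52914984 0.08457772 0.15      ]
core (array([ 0.52757062,  0.0887865 , -0.00109146,  0.        ]), np.float64(0.08661476698594861))
core (array([0.52755471, 0.08836409, 0.        , 0.        ]), np.float64(0.038182310624326976))
core (array([0.52751978, 0.08838597, 0.        , 0.        ]), np.float64(0.049403341288782765))Traceback (most recent call last):
  File "<stdin>", line 14, in <module>
  File "h.py", line 30, in fit
    r=minimize(cost,s[0],method="Nelder-Mead",options=dict(initial_simplex=s,xatol=1e-4,fatol=1e-4,maxiter=250)); s=s-s[0]+r.x
    res = _minimize_neldermead(fun, x0, args, callback, bounds=bounds,
                               **options)
    fxcc = func(xcc)
    fx = function(np.copy(x), *(wrapper_args + args))
  File "h.py", line 26, in cost
    r=render(c,parts,full(v)); e+=1-np.minimum(r,m).sum()/np.maximum(r,m).sum()
  File "h.py", line 18, in render
    u=(proj(c,W)+.5)*4
       ~~~~^^^^^
  File "h.py", line 6, in proj
    k=bot.get_calibration(c);q=R.from_quat(k["rotation"]).inv().apply(np.atleast_2d(P)-k["origin"])
ValueError: time passes only in moves, steps and waits
```

```bash
sed -i 's/bot.get_calibration(c)/CAL[c]/; 4i CAL={c:bot.get_calibration(c) for c in("top","side")}' h.py; sed -i 's/bot.get_calibration(c)/CAL[c]/;' h.py
python3 - <<'E'
from h import *
I={c:bot.camera(c) for c in("top","side")}
M={}
for t,near in(("core",{"top":(314,277),"side":(279,234)}),("empty_stall",{"top":(459,293),"side":(393,402)})):
    M[t]={}
    for c in near:
        L=bot.outline_of(c,t); L.sort(key=lambda d:np.hypot(*(np.array(d["extent"][:2])-near[c])))
        M[t][c]=L[0]["region"].astype(float)
g=ground("top",(455,293),.04)
for ms in (M["empty_stall"],{"top":M["empty_stall"]["top"]},{"side":M["empty_stall"]["side"]}):
    r=fit(STALL,ms,[g[0],g[1],0,.2],1,len(ms)==2);print("stall",r)
    if len(ms)==2: S=r[0]
for n,(t,u) in dict(cup=((315,181),.04),jar=((188,226),.04),mag=((193,314),.0)).items(): print(n,ground("top",t,u))
tiles=[]
C=np.array([.5275,.0885,0,0])
for c in I:
    im=cv2.resize(I[c][:,:,::-1],None,fx=3,fy=3,interpolation=cv2.INTER_CUBIC)
    for parts,p in((STALL,S),(CORE,C)):
        for k in cv2.findContours((cv2.resize(render(c,parts,p),None,fx=3,fy=3)>.5).astype(np.uint8),1,2)[0]: cv2.drawContours(im,[k],-1,(255,255,0),1)
    for p in(S,C):
        u,v=(proj(c,[p[0],p[1],.04])[0]*3).astype(int); tiles.append(im[v-150:v+110,u-150:u+150])
cv2.imwrite("pics/fit.png",np.vstack([np.hstack(tiles[:2]),np.hstack(tiles[2:])]))
E
```

```text
Traceback (most recent call last):
  File "h.py", line 4, in <module>
    CAL={c:CAL[c] for c in("top","side")}
           ^^^
NameError: name 'CAL' is not defined
```

```bash
sed -i '4s/.*/CAL={n:bot.get_calibration(n) for n in("top","side")}/' h.py
python3 - <<'E'
from h import *
I={c:bot.camera(c) for c in("top","side")}
M={}
for t,near in(("core",{"top":(314,277),"side":(279,234)}),("empty_stall",{"top":(459,293),"side":(393,402)})):
    M[t]={}
    for c in near:
        L=bot.outline_of(c,t); L.sort(key=lambda d:np.hypot(*(np.array(d["extent"][:2])-near[c])))
        M[t][c]=L[0]["region"].astype(float)
g=ground("top",(455,293),.04)
for ms in (M["empty_stall"],{"top":M["empty_stall"]["top"]},{"side":M["empty_stall"]["side"]}):
    r=fit(STALL,ms,[g[0],g[1],0,.2],1,len(ms)==2);print("stall",r)
    if len(ms)==2: S=r[0]
for n,(t,u) in dict(cup=((315,181),.04),jar=((188,226),.04),mag=((193,314),.0)).items(): print(n,ground("top",t,u))
tiles=[]
C=np.array([.5275,.0885,0,0])
for c in I:
    im=cv2.resize(I[c][:,:,::-1],None,fx=3,fy=3,interpolation=cv2.INTER_CUBIC)
    for parts,p in((STALL,S),(CORE,C)):
        for k in cv2.findContours((cv2.resize(render(c,parts,p),None,fx=3,fy=3)>.5).astype(np.uint8),1,2)[0]: cv2.drawContours(im,[k],-1,(255,255,0),1)
    for p in(S,C):
        u,v=(proj(c,[p[0],p[1],.04])[0]*3).astype(int); tiles.append(im[v-150:v+110,u-150:u+150])
cv2.imwrite("pics/fit.png",np.vstack([np.hstack(tiles[:2]),np.hstack(tiles[2:])]))
E
```

```text
stall (array([ 0.48112486, -0.21795393, -0.00157847,  0.18769658]), np.float64(0.16460642096631595))
stall (array([ 0.48076087, -0.217189  ,  0.        ,  0.17978645]), np.float64(0.09146499664504582))
stall (array([ 0.48081114, -0.21808155,  0.        ,  0.18933124]), np.float64(0.06569785848227438))
cup [0.73978602 0.08217772 0.04      ]
jar [0.64752081 0.36595752 0.04      ]
mag [0.44970586 0.36816334 0.        ]
```

View pics/fit.png

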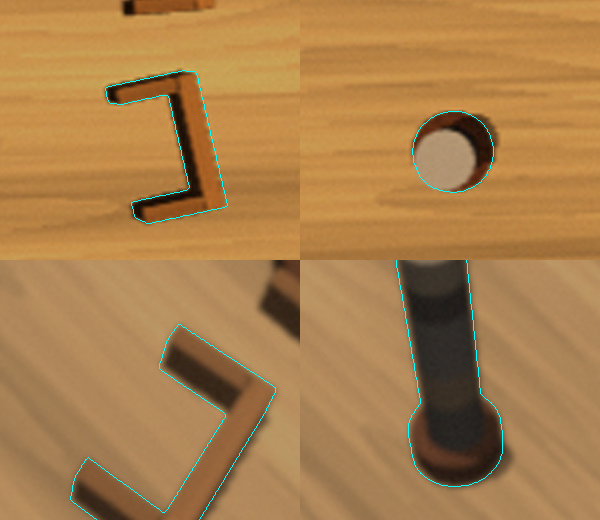

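The fits are tight. The core is at (0.5275, 0.0885). The stall's home point is at (0.481, −0.218) with yaw 0.186, and both fits put z near 0. The overlay contours match both pictures.

Plan:
- Tilt the tool back 35° so the gripper body clears the stone.
- Cradle the foot between two fingertips, opened about 44 mm.
- Push to the stall axis, then in along it.

```bash
cat > plan.py <<'E'
from workcell import bot
import numpy as np
from scipy.spatial.transform import Rotation as R
YAW=.186; U=np.array([np.sin(YAW),-np.cos(YAW),0]); UP=np.array([0,0,1.]); HOME=np.array([.481,-.218,0]); CORE=np.array([.5275,.0885,0]); GAP=.0204
def rot(th):
    z=U*np.sin(th)-UP*np.cos(th); x=-U*np.cos(th)-UP*np.sin(th)
    return R.from_matrix(np.c_[x,np.cross(z,x),z])
def tcp(core,h,th=np.radians(35),gap=GAP):
    "TCP for foot centre `core` in the cradle, tip centre at height h"
    T=rot(th); f=np.array([*(core-gap*U)[:2],h+.011*np.sin(th)])
    return f-T.apply([-.011,0,bot.tip_extent]),T
def rel(p,T):
    o=bot.get_obs(); C=R.from_quat(o["tool_rot"])
    return np.round(np.r_[C.inv().apply(p-o["eef_pos"])/.05,np.degrees((C.inv()*T).as_rotvec())/5],3).tolist()
E
python3 - <<'E'
from plan import *
o=bot.get_obs();print(o["clock"])
p,T=tcp(CORE-.05*U,.06); p2=p.copy();p2[2]=.33
print(p,rel(p2,T),rel(p,T))
E
```

```text
1.4
[0.51164785 0.1727415  0.06901067] [10.709, -8.598, -2.274, -4.545, -5.972, -14.415] [10.709, -8.598, 2.946, -4.545, -5.972, -14.415]
```

Call:
drive_tool(rows=[{"dz": -1, "hand": 44}, {"dz": -2.274, "hand": 44}, {"dz": -2.274, "hand": 44}, {"dx": 1, "dy": -0.8, "dz": -2.274, "wx": -0.45, "wy": -0.6, "wz": -1.44, "hand": 44}, {"dx": 2, "dy": -1.6, "dz": -2.274, "wx": -0.9, "wy": -1.2, "wz": -2.9, "hand": 44}, {"dx": 3, "dy": -2.4, "dz": -2.274, "wx": -1.35, "wy": -1.8, "wz": -4.3, "hand": 44}, {"dx": 4, "dy": -3.2, "dz": -2.274, "wx": -1.8, "wy": -2.4, "wz": -5.75, "hand": 44}, {"dx": 5, "dy": -4, "dz": -2.274, "wx": -2.25, "wy": -3, "wz": -7.2, "hand": 44}, {"dx": 6, "dy": -4.8, "dz": -2.274, "wx": -2.7, "wy": -3.6, "wz": -8.6, "hand": 44}, {"dx": 7, "dy": -5.6, "dz": -2.274, "wx": -3.15, "wy": -4.2, "wz": -10, "hand": 44}, {"dx": 8, "dy": -6.4, "dz": -2.274, "wx": -3.6, "wy": -4.8, "wz": -11.5, "hand": 44}, {"dx": 9, "dy": -7.2, "dz": -2.274, "wx": -4.05, "wy": -5.4, "wz": -13, "hand": 44}, {"dx": 10, "dy": -8, "dz": -2.274, "wx": -4.545, "wy": -5.972, "wz": -14.415, "hand": 44}, {"dx": 10.709, "dy": -8.598, "dz": -2.274, "wx": -4.545, "wy": -5.972, "wz": -14.415, "hand": 44}, {"dx": 10.709, "dy": -8.598, "dz": -2.274, "wx": -4.545, "wy": -5.972, "wz": -14.415, "hand": 44}, {"dx": 10.709, "dy": -8.598, "dz": -2.274, "wx": -4.545, "wy": -5.972, "wz": -14.415, "hand": 44}, {"dx": 10.709, "dy": -8.598, "dz": -2.274, "wx": -4.545, "wy": -5.972, "wz": -14.415, "hand": 44}])

```text
invalid input at $.rows[0]: expected keys dx, dy, dz, wx, wy, wz, hand
```

Run:
```python
from plan import *
o=bot.get_obs();print(o["clock"],o["eef_pos"],o["grip_width"],o["ft_force"],o["joint_pos"],bot.tip_extent)
for h in(.06,.025):
    p,T=tcp(CORE-.05*U,h); print(p,rel(p,T))
```

```text
1.4 [ 0.22009491 -0.44896528  0.21630198] 0.08551513691451834 [-0.13466941  0.68424892  0.38977134] [-1.11499696e+00  2.40625994e-01  5.02226684e-03  1.33519619e+00
 -1.04948528e-06  1.57080484e+00] 0.011
[0.51164785 0.1727415  0.06901067] [10.709, -8.598, 2.946, -4.545, -5.972, -14.415]
[0.51164785 0.1727415  0.03401067] [10.709, -8.598, 3.646, -4.545, -5.972, -14.415]
```

All keys are needed in each row.

Call:
drive_tool(rows=[{"dx": 0, "dy": 0, "dz": -1, "wx": 0, "wy": 0, "wz": 0, "hand": 44}, {"dx": 0, "dy": 0, "dz": -2, "wx": 0, "wy": 0, "wz": 0, "hand": 44}, {"dx": 0, "dy": 0, "dz": -2.27, "wx": 0, "wy": 0, "wz": 0, "hand": 44}, {"dx": 2.7, "dy": -2.15, "dz": -2.27, "wx": -1.14, "wy": -1.5, "wz": -3.6, "hand": 44}, {"dx": 2.7, "dy": -2.15, "dz": -2.27, "wx": -1.14, "wy": -1.5, "wz": -3.6, "hand": 44}, {"dx": 2.7, "dy": -2.15, "dz": -2.27, "wx": -1.14, "wy": -1.5, "wz": -3.6, "hand": 44}, {"dx": 5.4, "dy": -4.3, "dz": -2.27, "wx": -2.27, "wy": -3, "wz": -7.2, "hand": 44}, {"dx": 5.4, "dy": -4.3, "dz": -2.27, "wx": -2.27, "wy": -3, "wz": -7.2, "hand": 44}, {"dx": 5.4, "dy": -4.3, "dz": -2.27, "wx": -2.27, "wy": -3, "wz": -7.2, "hand": 44}, {"dx": 8.1, "dy": -6.45, "dz": -2.27, "wx": -3.4, "wy": -4.5, "wz": -10.8, "hand": 44}, {"dx": 8.1, "dy": -6.45, "dz": -2.27, "wx": -3.4, "wy": -4.5, "wz": -10.8, "hand": 44}, {"dx": 8.1, "dy": -6.45, "dz": -2.27, "wx": -3.4, "wy": -4.5, "wz": -10.8, "hand": 44}, {"dx": 10.71, "dy": -8.6, "dz": -2.27, "wx": -4.55, "wy": -5.97, "wz": -14.42, "hand": 44}, {"dx": 10.71, "dy": -8.6, "dz": -2.27, "wx": -4.55, "wy": -5.97, "wz": -14.42, "hand": 44}, {"dx": 10.71, "dy": -8.6, "dz": -2.27, "wx": -4.55, "wy": -5.97, "wz": -14.42, "hand": 44}, {"dx": 10.71, "dy": -8.6, "dz": -2.27, "wx": -4.55, "wy": -5.97, "wz": -14.42, "hand": 44}, {"dx": 10.71, "dy": -8.6, "dz": -2.27, "wx": -4.55, "wy": -5.97, "wz": -14.42, "hand": 44}, {"dx": 10.71, "dy": -8.6, "dz": -2.27, "wx": -4.55, "wy": -5.97, "wz": -14.42, "hand": 44}])

```text
clock: 3.2
eef_pos: [0.5131, 0.1773, 0.3261]
tool_rot: [0.607, 0.736, -0.193, 0.231]
ft_force: [0.4, 0.2, -0.1]
grip_width: 0.0445
grasp_force: 0.0
```

Run:
```python
from plan import *
o=bot.get_obs();print(o["clock"],o["eef_pos"],o["grip_width"],o["ft_force"],o["joint_pos"],bot.tip_extent)
for h in(.06,.025):
    p,T=tcp(CORE-.05*U,h); print(p,rel(p,T))
```

```text
3.2 [0.51305266 0.17733479 0.32609089] 0.04446024832009852 [ 0.43212116  0.21027272 -0.08554026] [ 0.64033356  0.49899528  0.50393651  1.87414795 -0.54210066  2.10292767] 0.011
[0.51164785 0.1727415  0.06901067] [2.882, -0.029, 4.259, 0.001, 0.008, 0.065]
[0.51164785 0.1727415  0.03401067] [3.284, -0.027, 4.832, 0.001, 0.008, 0.065]
```

Call:
drive_tool(rows=[{"dx": 1.44, "dy": 0, "dz": 2.13, "wx": 0, "wy": 0, "wz": 0, "hand": 44}, {"dx": 1.44, "dy": 0, "dz": 2.13, "wx": 0, "wy": 0, "wz": 0, "hand": 44}, {"dx": 1.44, "dy": 0, "dz": 2.13, "wx": 0, "wy": 0, "wz": 0, "hand": 44}, {"dx": 2.88, "dy": -0.03, "dz": 4.26, "wx": 0, "wy": 0, "wz": 0.06, "hand": 44}, {"dx": 2.88, "dy": -0.03, "dz": 4.26, "wx": 0, "wy": 0, "wz": 0.06, "hand": 44}, {"dx": 2.88, "dy": -0.03, "dz": 4.26, "wx": 0, "wy": 0, "wz": 0.06, "hand": 44}, {"dx": 2.88, "dy": -0.03, "dz": 4.26, "wx": 0, "wy": 0, "wz": 0.06, "hand": 44}, {"dx": 2.88, "dy": -0.03, "dz": 4.26, "wx": 0, "wy": 0, "wz": 0.06, "hand": 44}])

```text
clock: 4.0
eef_pos: [0.5111, 0.1678, 0.0736]
tool_rot: [0.611, 0.732, -0.191, 0.232]
ft_force: [0.2, -0.6, 0.7]
grip_width: 0.0437
grasp_force: 0.0
```

Run:
```python
from plan import *
from h import proj
import cv2
I={c:bot.camera(c)[:,:,::-1] for c in("top","side")}
o=bot.get_obs();print(o["clock"],o["eef_pos"],o["grip_width"],o["ft_force"],o["joint_pos"])
for h in(.06,.025,.015):
    p,T=tcp(CORE-.05*U,h); print(p,rel(p,T))
C=R.from_quat(o["tool_rot"]); t=[]
for c in I:
    im=cv2.resize(I[c],None,fx=3,fy=3,interpolation=cv2.INTER_CUBIC)
    P=[o["eef_pos"]+C.apply([x,s*(.022),.011]) for x in(-.011,.011) for s in(-1,1)]
    for q in proj(c,P): cv2.circle(im,tuple(((q+.5)*3).astype(int)),2,(255,255,0),-1)
    u,v=(proj(c,[.52,.13,.05])[0]*3).astype(int); t.append(im[v-270:v+230,max(0,u-200):u+200])
cv2.imwrite("pics/a.png",np.hstack(t))
```

```text
4.1 [0.51243926 0.16905694 0.07513655] 0.04412534718785078 [0.71765682 0.93305239 0.09109413] [ 0.62972191  0.62313388  0.0432925   1.27839151 -0.54514405  2.10163667]
[0.51164785 0.1727415  0.06901067] [0.132, -0.003, 0.057, 0.042, -0.017, -0.085]
[0.51164785 0.1727415  0.03401067] [0.533, -0.008, 0.631, 0.042, -0.017, -0.085]
[0.51164785 0.1727415  0.02401067] [0.647, -0.01, 0.795, 0.042, -0.017, -0.085]
```

View pics/a.png

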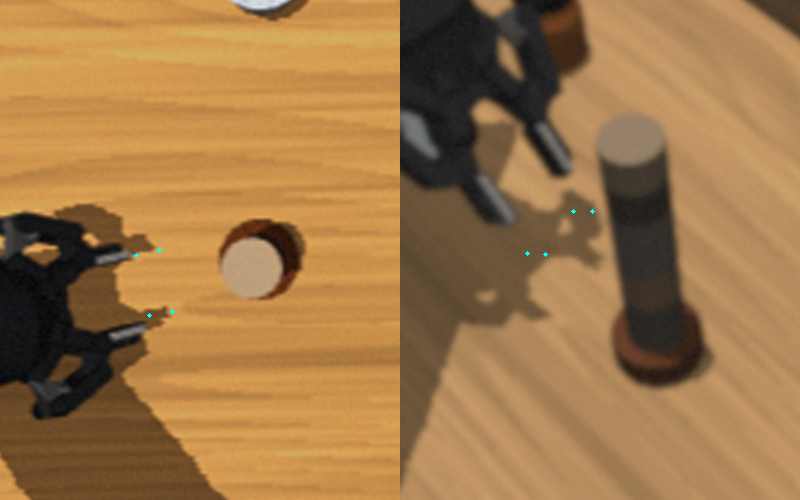

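The picture shows the fingertips well behind the cyan predictions, by about 10 to 14 px in the side view. The partly open pads therefore stand back by roughly 15 mm. I'll lower in steps and find the table by force.

Call:
drive_tool(rows=[{"dx": 0.3, "dy": -0.01, "dz": 0.4, "wx": 0.04, "wy": -0.02, "wz": -0.08, "hand": 44}, {"dx": 0.5, "dy": -0.01, "dz": 0.6, "wx": 0.04, "wy": -0.02, "wz": -0.08, "hand": 44}, {"dx": 0.65, "dy": -0.01, "dz": 0.79, "wx": 0.04, "wy": -0.02, "wz": -0.08, "hand": 44}, {"dx": 0.65, "dy": -0.01, "dz": 0.79, "wx": 0.04, "wy": -0.02, "wz": -0.08, "hand": 44}, {"dx": 0.65, "dy": -0.01, "dz": 0.79, "wx": 0.04, "wy": -0.02, "wz": -0.08, "hand": 44}, {"dx": 0.65, "dy": -0.01, "dz": 0.79, "wx": 0.04, "wy": -0.02, "wz": -0.08, "hand": 44}, {"dx": 0.65, "dy": -0.01, "dz": 0.79, "wx": 0.04, "wy": -0.02, "wz": -0.08, "hand": 44}])

```text
clock: 4.8
eef_pos: [0.5105, 0.1726, 0.0224]
tool_rot: [0.608, 0.734, -0.193, 0.231]
ft_force: [-0.0, 0.6, -0.5]
grip_width: 0.0441
grasp_force: 0.0
```

Run:
```python
from plan import *
o=bot.get_obs();print(o["clock"],o["eef_pos"],o["grip_width"],o["ft_force"])
from h import proj
import cv2
I={c:bot.camera(c)[:,:,::-1] for c in("top","side")}
o=bot.get_obs();C=R.from_quat(o["tool_rot"]); t=[]
print(o["eef_pos"],np.degrees(np.arccos(-C.as_matrix()[2,2])))
for c in I:
    im=cv2.resize(I[c],None,fx=4,fy=4,interpolation=cv2.INTER_CUBIC)
    for e,col in((.011,(255,255,0)),(-.005,(0,255,0))):
        P=[o["eef_pos"]+C.apply([x,s*(.022),e]) for x in(-.011,.011) for s in(-1,1)]
        for q in proj(c,P): cv2.circle(im,tuple(((q+.5)*4).astype(int)),2,col,-1)
    u,v=(proj(c,[.52,.13,.03])[0]*4).astype(int); t.append(im[v-270:v+230,max(0,u-200):u+200])
cv2.imwrite("pics/b.png",np.hstack(t))
```

```text
4.8 [0.51045267 0.17255759 0.02244424] 0.0440888359812185 [-0.02823734  0.60536381 -0.49932432]
[0.51033678 0.17244499 0.02227802] 35.08151766365852
```

View pics/b.png

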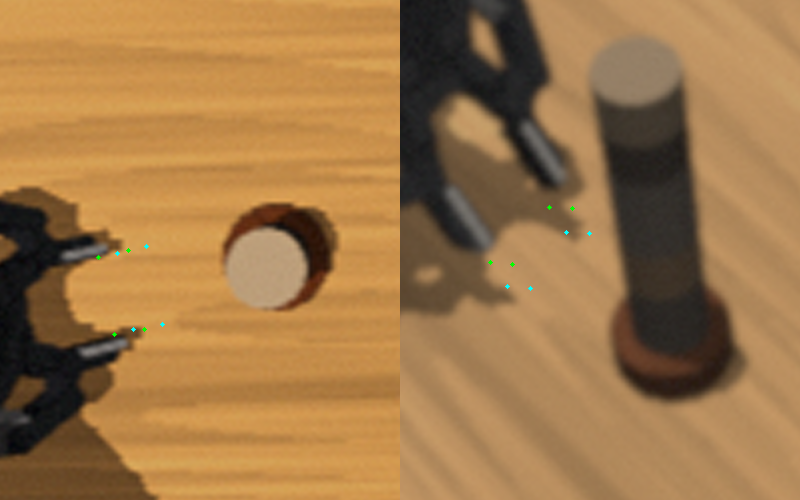

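The tips' shadows are still separated from the tips, so the tips are clear of the table. They are roughly 15 to 25 mm up, and the force is about 0. I'll keep lowering in small steps.

Call:
drive_tool(rows=[{"dx": 0.023, "dy": 0, "dz": 0.033, "wx": 0, "wy": 0, "wz": 0, "hand": 44}, {"dx": 0.046, "dy": 0, "dz": 0.066, "wx": 0, "wy": 0, "wz": 0, "hand": 44}, {"dx": 0.069, "dy": 0, "dz": 0.098, "wx": 0, "wy": 0, "wz": 0, "hand": 44}, {"dx": 0.069, "dy": 0, "dz": 0.098, "wx": 0, "wy": 0, "wz": 0, "hand": 44}, {"dx": 0.069, "dy": 0, "dz": 0.098, "wx": 0, "wy": 0, "wz": 0, "hand": 44}])

```text
clock: 5.4
eef_pos: [0.5099, 0.1722, 0.0156]
tool_rot: [0.608, 0.734, -0.194, 0.231]
ft_force: [1.0, 0.1, 1.6]
grip_width: 0.044
grasp_force: 0.0
```

Call:
drive_tool(rows=[{"dx": 0.012, "dy": 0, "dz": 0.017, "wx": 0, "wy": 0, "wz": 0, "hand": 44}, {"dx": 0.023, "dy": 0, "dz": 0.033, "wx": 0, "wy": 0, "wz": 0, "hand": 44}, {"dx": 0.035, "dy": 0, "dz": 0.049, "wx": 0, "wy": 0, "wz": 0, "hand": 44}, {"dx": 0.046, "dy": 0, "dz": 0.066, "wx": 0, "wy": 0, "wz": 0, "hand": 44}, {"dx": 0.046, "dy": 0, "dz": 0.066, "wx": 0, "wy": 0, "wz": 0, "hand": 44}])

```text
clock: 5.9
eef_pos: [0.5098, 0.1722, 0.0116]
tool_rot: [0.608, 0.734, -0.194, 0.231]
ft_force: [-0.2, -0.2, -0.1]
grip_width: 0.044
grasp_force: 0.0
```

Call:
drive_tool(rows=[{"dx": 0.012, "dy": 0, "dz": 0.017, "wx": 0, "wy": 0, "wz": 0, "hand": 44}, {"dx": 0.023, "dy": 0, "dz": 0.033, "wx": 0, "wy": 0, "wz": 0, "hand": 44}, {"dx": 0.035, "dy": 0, "dz": 0.049, "wx": 0, "wy": 0, "wz": 0, "hand": 44}, {"dx": 0.035, "dy": 0, "dz": 0.049, "wx": 0, "wy": 0, "wz": 0, "hand": 44}, {"dx": 0.035, "dy": 0, "dz": 0.049, "wx": 0, "wy": 0, "wz": 0, "hand": 44}])

```text
clock: 6.4
eef_pos: [0.5099, 0.1722, 0.0087]
tool_rot: [0.608, 0.734, -0.194, 0.231]
ft_force: [0.5, -0.1, -0.4]
grip_width: 0.0442
grasp_force: 0.0
```

Call:
drive_tool(rows=[{"dx": 0.012, "dy": 0, "dz": 0.017, "wx": 0, "wy": 0, "wz": 0, "hand": 44}, {"dx": 0.023, "dy": 0, "dz": 0.033, "wx": 0, "wy": 0, "wz": 0, "hand": 44}, {"dx": 0.035, "dy": 0, "dz": 0.049, "wx": 0, "wy": 0, "wz": 0, "hand": 44}, {"dx": 0.035, "dy": 0, "dz": 0.049, "wx": 0, "wy": 0, "wz": 0, "hand": 44}, {"dx": 0.035, "dy": 0, "dz": 0.049, "wx": 0, "wy": 0, "wz": 0, "hand": 44}])

```text
clock: 6.9
eef_pos: [0.5099, 0.1723, 0.0057]
tool_rot: [0.608, 0.734, -0.194, 0.231]
ft_force: [0.0, 0.1, 0.1]
grip_width: 0.0439
grasp_force: 0.0
```

Run:
```python
from plan import *
from h import proj
import cv2
I={c:bot.camera(c)[:,:,::-1] for c in("top","side")}
o=bot.get_obs();C=R.from_quat(o["tool_rot"]); t=[]
print(o["eef_pos"],o["ft_force"])
for c in I:
    im=cv2.resize(I[c],None,fx=6,fy=6,interpolation=cv2.INTER_CUBIC)
    for e,col in((.011,(255,255,0)),(-.005,(0,255,0))):
        P=[o["eef_pos"]+C.apply([x,s*(.022),e]) for x in(-.011,.011) for s in(-1,1)]
        for q in proj(c,P): cv2.circle(im,tuple(((q+.5)*6).astype(int)),2,col,-1)
    u,v=(proj(c,[.52,.15,.01])[0]*6).astype(int); t.append(im[v-270:v+230,max(0,u-200):u+200])
cv2.imwrite("pics/c.png",np.hstack(t))
```

```text
[0.5099049  0.1722829  0.00569571] [-0.58767241 -0.4376232   0.55937811]
```

View pics/c.png

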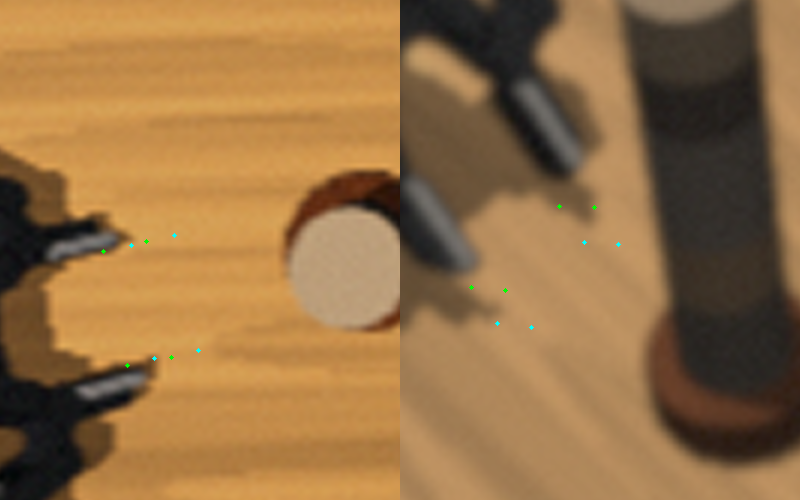

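Run:
```python
from plan import *
from h import proj,CAL
from scipy.optimize import least_squares
o=bot.get_obs();C=R.from_quat(o["tool_rot"])
off={c:(proj(c,[.52,.15,.01])[0]*6).astype(int)+np.array([-200,-270]) for c in("top","side")}
for n,a,b in(("far",(118,238),(578,162)),("near",(148,376),(472,264))):
    A=(np.array(a)+off["top"])/6-.5; B=(np.array(b)-[400,0]+off["side"])/6-.5
    r=least_squares(lambda p:np.r_[proj("top",p)[0]-A,proj("side",p)[0]-B],[.52,.15,.01])
    print(n,r.x,"res",r.fun.round(2),"tool",C.inv().apply(r.x-o["eef_pos"]))
```

```text
far [0.53488283 0.17946542 0.03051107] res [ 0.05 -0.08 -0.08  0.01] tool [-0.01233039  0.02578472 -0.02178066]
near [0.48368475 0.16969648 0.02881983] res [ 0.02 -0.03 -0.04  0.  ] tool [-0.01135568 -0.02633033 -0.02016613]
```

Triangulated, the pad tips' front edges are at z ≈ 0.030. That is about 21 mm behind the TCP at this opening, with the lowest corner near 17 mm. I'll keep lowering and watch the force.

Call:
drive_tool(rows=[{"dx": 0.012, "dy": 0, "dz": 0.017, "wx": 0, "wy": 0, "wz": 0, "hand": 44}, {"dx": 0.023, "dy": 0, "dz": 0.033, "wx": 0, "wy": 0, "wz": 0, "hand": 44}, {"dx": 0.035, "dy": 0, "dz": 0.049, "wx": 0, "wy": 0, "wz": 0, "hand": 44}, {"dx": 0.046, "dy": 0, "dz": 0.066, "wx": 0, "wy": 0, "wz": 0, "hand": 44}, {"dx": 0.058, "dy": 0, "dz": 0.082, "wx": 0, "wy": 0, "wz": 0, "hand": 44}, {"dx": 0.058, "dy": 0, "dz": 0.082, "wx": 0, "wy": 0, "wz": 0, "hand": 44}])

```text
clock: 7.6
eef_pos: [0.5098, 0.1722, 0.0005]
tool_rot: [0.608, 0.734, -0.194, 0.231]
ft_force: [0.3, -0.2, -0.3]
grip_width: 0.0438
grasp_force: 0.0
```

Call:
drive_tool(rows=[{"dx": 0.012, "dy": 0, "dz": 0.017, "wx": 0, "wy": 0, "wz": 0, "hand": 44}, {"dx": 0.023, "dy": 0, "dz": 0.033, "wx": 0, "wy": 0, "wz": 0, "hand": 44}, {"dx": 0.035, "dy": 0, "dz": 0.049, "wx": 0, "wy": 0, "wz": 0, "hand": 44}, {"dx": 0.046, "dy": 0, "dz": 0.066, "wx": 0, "wy": 0, "wz": 0, "hand": 44}, {"dx": 0.058, "dy": 0, "dz": 0.082, "wx": 0, "wy": 0, "wz": 0, "hand": 44}, {"dx": 0.058, "dy": 0, "dz": 0.082, "wx": 0, "wy": 0, "wz": 0, "hand": 44}])

```text
clock: 8.2
eef_pos: [0.5098, 0.1722, -0.0045]
tool_rot: [0.608, 0.734, -0.194, 0.231]
ft_force: [-0.3, 0.8, -0.6]
grip_width: 0.0439
grasp_force: 0.0
```

Call:
drive_tool(rows=[{"dx": 0.012, "dy": 0, "dz": 0.017, "wx": 0, "wy": 0, "wz": 0, "hand": 44}, {"dx": 0.023, "dy": 0, "dz": 0.033, "wx": 0, "wy": 0, "wz": 0, "hand": 44}, {"dx": 0.035, "dy": 0, "dz": 0.049, "wx": 0, "wy": 0, "wz": 0, "hand": 44}, {"dx": 0.046, "dy": 0, "dz": 0.066, "wx": 0, "wy": 0, "wz": 0, "hand": 44}, {"dx": 0.046, "dy": 0, "dz": 0.066, "wx": 0, "wy": 0, "wz": 0, "hand": 44}])

```text
clock: 8.7
eef_pos: [0.5098, 0.1722, -0.0085]
tool_rot: [0.608, 0.734, -0.194, 0.231]
ft_force: [-0.2, 0.5, -0.6]
grip_width: 0.0441
grasp_force: 0.0
```

Run:
```python
from plan import *
from h import proj
import cv2
I={c:bot.camera(c)[:,:,::-1] for c in("top","side")}
o=bot.get_obs();C=R.from_quat(o["tool_rot"]); t=[]
print(o["eef_pos"],o["ft_force"])
for c in I:
    im=cv2.resize(I[c],None,fx=6,fy=6,interpolation=cv2.INTER_CUBIC)
    for e,col in((-.021,(0,255,0)),):
        P=[o["eef_pos"]+C.apply([x,s*(.026),e]) for x in(-.011,.011) for s in(-1,1)]
        for q in proj(c,P): cv2.circle(im,tuple(((q+.5)*6).astype(int)),2,col,-1)
    u,v=(proj(c,[.52,.15,.01])[0]*6).astype(int); t.append(im[v-270:v+230,max(0,u-200):u+200])
cv2.imwrite("pics/d.png",np.hstack(t))
```

```text
[ 0.50984474  0.1722775  -0.00840387] [-0.07420054 -0.70259088 -0.33030177]
```

View pics/d.png

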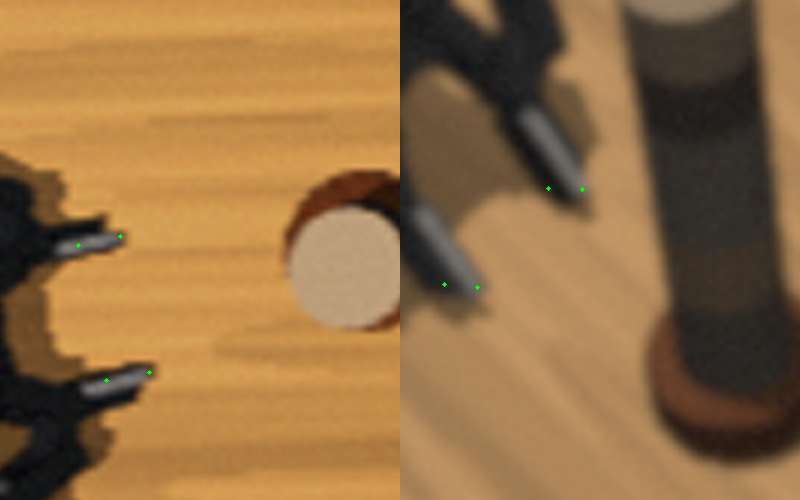

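The tips now meet their shadows just above the table. The front corners are about 15 mm high, below the foot's 24 mm top, with the core ahead at (345,260). Next I'll compute the push waypoints with the measured tip offset.

```bash
cat >> plan.py <<'E'
YS=-U
OFF=np.array([-.0115,0,-.0195])
def cradle():
    o=bot.get_obs(); T=R.from_quat(o["tool_rot"]); f=o["eef_pos"]+T.apply(OFF); return f+GAP*U,T,o
def to(core):
    c,T,o=cradle(); d=core-c; d[2]=0; return np.round(T.inv().apply(d)/.05,3),np.linalg.norm(d)
E
python3 - <<'E'
from plan import *
c,T,o=cradle();print(c,o["clock"],T.as_matrix().round(3))
P1=HOME+.075*YS
for q in(CORE,P1,HOME): print(q,to(q))
E
```

```text
[0.5133646  0.15401988 0.01416226] 8.8 [[-0.153  0.983  0.103]
 [ 0.804  0.185 -0.566]
 [-0.575 -0.004 -0.818]]
[0.5275 0.0885 0.    ] (array([-1.096,  0.035,  0.771]), np.float64(0.06702733597484774))
[ 0.4671303  -0.14429361  0.        ] (array([-4.653, -2.012,  3.28 ]), np.float64(0.301875056824277))
[ 0.481 -0.218  0.   ] (array([-5.88 , -2.012,  4.142]), np.float64(0.37342503445332303))
```

Call:
drive_tool(rows=[{"dx": -0.15, "dy": 0.005, "dz": 0.106, "wx": 0, "wy": 0, "wz": 0, "hand": 44}, {"dx": -0.3, "dy": 0.01, "dz": 0.211, "wx": 0, "wy": 0, "wz": 0, "hand": 44}, {"dx": -0.45, "dy": 0.015, "dz": 0.317, "wx": 0, "wy": 0, "wz": 0, "hand": 44}, {"dx": -0.6, "dy": 0.02, "dz": 0.422, "wx": 0, "wy": 0, "wz": 0, "hand": 44}, {"dx": -0.7, "dy": 0.025, "dz": 0.493, "wx": 0, "wy": 0, "wz": 0, "hand": 44}, {"dx": -0.8, "dy": 0.03, "dz": 0.563, "wx": 0, "wy": 0, "wz": 0, "hand": 44}, {"dx": -0.87, "dy": 0.035, "dz": 0.612, "wx": 0, "wy": 0, "wz": 0, "hand": 44}, {"dx": -0.92, "dy": 0.035, "dz": 0.648, "wx": 0, "wy": 0, "wz": 0, "hand": 44}, {"dx": -0.96, "dy": 0.035, "dz": 0.676, "wx": 0, "wy": 0, "wz": 0, "hand": 44}, {"dx": -1.0, "dy": 0.035, "dz": 0.704, "wx": 0, "wy": 0, "wz": 0, "hand": 44}, {"dx": -1.04, "dy": 0.035, "dz": 0.732, "wx": 0, "wy": 0, "wz": 0, "hand": 44}, {"dx": -1.07, "dy": 0.035, "dz": 0.753, "wx": 0, "wy": 0, "wz": 0, "hand": 44}, {"dx": -1.1, "dy": 0.035, "dz": 0.774, "wx": 0, "wy": 0, "wz": 0, "hand": 44}, {"dx": -1.13, "dy": 0.035, "dz": 0.795, "wx": 0, "wy": 0, "wz": 0, "hand": 44}, {"dx": -1.16, "dy": 0.035, "dz": 0.816, "wx": 0, "wy": 0, "wz": 0, "hand": 44}, {"dx": -1.18, "dy": 0.035, "dz": 0.83, "wx": 0, "wy": 0, "wz": 0, "hand": 44}, {"dx": -1.18, "dy": 0.035, "dz": 0.83, "wx": 0, "wy": 0, "wz": 0, "hand": 44}])

```text
clock: 10.5
eef_pos: [0.5251, 0.1021, -0.0084]
tool_rot: [0.608, 0.734, -0.193, 0.231]
ft_force: [0.1, 3.0, -0.7]
grip_width: 0.0442
grasp_force: 1.4
```

```bash
cat > look.py <<'E'
from plan import *
from h import *
import sys
def look(name=None):
    I={c:bot.camera(c)[:,:,::-1] for c in("top","side")}
    c0,T,o=cradle(); M={}
    for c in I:
        L=bot.outline_of(c,"core"); g=proj(c,c0*[1,1,0]+[0,0,.1])[0]
        L.sort(key=lambda d:np.hypot(*(np.array(d["extent"][:2])-g)))
        if L: M[c]=L[0]["region"].astype(float)
    E=None
    for ms in [M]+[{c:M[c]} for c in M]:
        r=fit(CORE3,ms,[c0[0],c0[1],0,0],0,0); d=r[0][:3]-HOME
        if E is None:E=r[0]
        print(list(ms),r[0][:2].round(4),"iou-err",round(r[1],3),"stall x,y mm",(1e3*np.array([d@np.array([np.cos(YAW),np.sin(YAW),0]),d@YS])).round(1))
    print("cradle",c0.round(4),"F",o["ft_force"].round(1),"t",o["clock"])
    if name:
        t=[]
        for c in I:
            im=cv2.resize(I[c],None,fx=4,fy=4,interpolation=cv2.INTER_CUBIC)
            u,v=(proj(c,[E[0],E[1],.05])[0]*4).astype(int); t.append(im[v-270:v+230,max(0,u-200):u+200])
        cv2.imwrite(name,np.hstack(t))
E
sed -i 's/^CORE=/CORE3=/' h.py
python3 - <<'E'
from look import *
look("pics/e.png")
P1=HOME+.075*YS
for q in(P1,HOME): print(to(q))
E
```

```text
['top', 'side'] [0.5279 0.086 ] iou-err 0.13 stall x,y mm [102.3 290.1]
['top'] [0.5285 0.0866] iou-err 0.064 stall x,y mm [103.  290.6]
['side'] [0.5281 0.0856] iou-err 0.062 stall x,y mm [102.4 289.6]
cradle [0.5286 0.0838 0.0141] F [ 0.2  2.4 -0.1] t 10.6
(array([-3.478, -2.052,  2.451]), np.float64(0.2362010014894))
(array([-4.706, -2.053,  3.313]), np.float64(0.30550076365400053))
```

View pics/e.png

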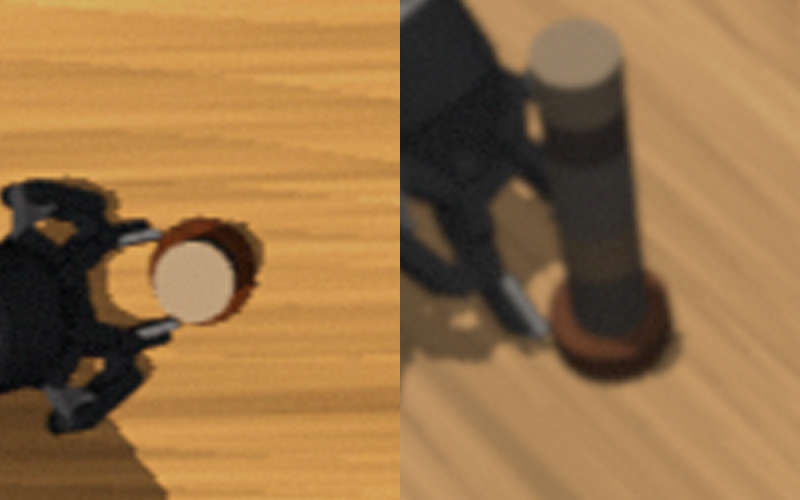

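Contact is made at about 2.5 N. The core is upright in the cradle of both tips, with its foot at (205,265) in the top crop. I'll push toward the stall axis now.

Call:
drive_tool(rows=[{"dx": -0.035, "dy": -0.021, "dz": 0.025, "wx": 0, "wy": 0, "wz": 0, "hand": 44}, {"dx": -0.087, "dy": -0.051, "dz": 0.061, "wx": 0, "wy": 0, "wz": 0, "hand": 44}, {"dx": -0.157, "dy": -0.092, "dz": 0.11, "wx": 0, "wy": 0, "wz": 0, "hand": 44}, {"dx": -0.243, "dy": -0.144, "dz": 0.172, "wx": 0, "wy": 0, "wz": 0, "hand": 44}, {"dx": -0.33, "dy": -0.195, "dz": 0.233, "wx": 0, "wy": 0, "wz": 0, "hand": 44}, {"dx": -0.417, "dy": -0.246, "dz": 0.294, "wx": 0, "wy": 0, "wz": 0, "hand": 44}, {"dx": -0.504, "dy": -0.298, "dz": 0.355, "wx": 0, "wy": 0, "wz": 0, "hand": 44}, {"dx": -0.591, "dy": -0.349, "dz": 0.417, "wx": 0, "wy": 0, "wz": 0, "hand": 44}, {"dx": -0.678, "dy": -0.4, "dz": 0.478, "wx": 0, "wy": 0, "wz": 0, "hand": 44}, {"dx": -0.765, "dy": -0.451, "dz": 0.539, "wx": 0, "wy": 0, "wz": 0, "hand": 44}, {"dx": -0.852, "dy": -0.503, "dz": 0.6, "wx": 0, "wy": 0, "wz": 0, "hand": 44}, {"dx": -0.939, "dy": -0.554, "dz": 0.662, "wx": 0, "wy": 0, "wz": 0, "hand": 44}, {"dx": -1.026, "dy": -0.605, "dz": 0.723, "wx": 0, "wy": 0, "wz": 0, "hand": 44}, {"dx": -1.113, "dy": -0.657, "dz": 0.784, "wx": 0, "wy": 0, "wz": 0, "hand": 44}, {"dx": -1.2, "dy": -0.708, "dz": 0.846, "wx": 0, "wy": 0, "wz": 0, "hand": 44}, {"dx": -1.287, "dy": -0.759, "dz": 0.907, "wx": 0, "wy": 0, "wz": 0, "hand": 44}, {"dx": -1.357, "dy": -0.8, "dz": 0.956, "wx": 0, "wy": 0, "wz": 0, "hand": 44}, {"dx": -1.391, "dy": -0.821, "dz": 0.98, "wx": 0, "wy": 0, "wz": 0, "hand": 44}, {"dx": -1.391, "dy": -0.821, "dz": 0.98, "wx": 0, "wy": 0, "wz": 0, "hand": 44}])

```text
clock: 12.6
eef_pos: [0.4999, 0.0099, -0.0083]
tool_rot: [0.608, 0.734, -0.194, 0.231]
ft_force: [0.4, 0.6, -1.4]
grip_width: 0.0436
grasp_force: 0.7
```

Run:
```python
from look import *
look()
P1=HOME+.075*YS
for q in(P1,HOME): print(to(q))
```

```text
['top', 'side'] [ 0.5031 -0.0069] iou-err 0.076 stall x,y mm [ 60.8 203.3]
['top'] [ 0.5034 -0.0073] iou-err 0.038 stall x,y mm [ 61. 203.]
['side'] [ 0.5032 -0.0063] iou-err 0.031 stall x,y mm [ 61.  203.9]
cradle [ 0.5035 -0.0082  0.0143] F [-0.1  0.3 -0.1] t 12.7
(array([-2.076, -1.22 ,  1.468]), np.float64(0.14100736160685148))
(array([-3.302, -1.22 ,  2.332]), np.float64(0.21113216221785414))
```

Call:
drive_tool(rows=[{"dx": -0.04, "dy": -0.024, "dz": 0.028, "wx": 0, "wy": 0, "wz": 0, "hand": 44}, {"dx": -0.104, "dy": -0.061, "dz": 0.073, "wx": 0, "wy": 0, "wz": 0, "hand": 44}, {"dx": -0.208, "dy": -0.122, "dz": 0.147, "wx": 0, "wy": 0, "wz": 0, "hand": 44}, {"dx": -0.332, "dy": -0.195, "dz": 0.235, "wx": 0, "wy": 0, "wz": 0, "hand": 44}, {"dx": -0.457, "dy": -0.268, "dz": 0.323, "wx": 0, "wy": 0, "wz": 0, "hand": 44}, {"dx": -0.581, "dy": -0.342, "dz": 0.411, "wx": 0, "wy": 0, "wz": 0, "hand": 44}, {"dx": -0.706, "dy": -0.415, "dz": 0.499, "wx": 0, "wy": 0, "wz": 0, "hand": 44}, {"dx": -0.83, "dy": -0.488, "dz": 0.587, "wx": 0, "wy": 0, "wz": 0, "hand": 44}, {"dx": -0.955, "dy": -0.561, "dz": 0.675, "wx": 0, "wy": 0, "wz": 0, "hand": 44}, {"dx": -1.08, "dy": -0.634, "dz": 0.763, "wx": 0, "wy": 0, "wz": 0, "hand": 44}, {"dx": -1.204, "dy": -0.708, "dz": 0.851, "wx": 0, "wy": 0, "wz": 0, "hand": 44}, {"dx": -1.329, "dy": -0.781, "dz": 0.94, "wx": 0, "wy": 0, "wz": 0, "hand": 44}, {"dx": -1.453, "dy": -0.854, "dz": 1.028, "wx": 0, "wy": 0, "wz": 0, "hand": 44}, {"dx": -1.578, "dy": -0.927, "dz": 1.116, "wx": 0, "wy": 0, "wz": 0, "hand": 44}, {"dx": -1.702, "dy": -1.0, "dz": 1.204, "wx": 0, "wy": 0, "wz": 0, "hand": 44}, {"dx": -1.827, "dy": -1.074, "dz": 1.292, "wx": 0, "wy": 0, "wz": 0, "hand": 44}, {"dx": -1.93, "dy": -1.135, "dz": 1.365, "wx": 0, "wy": 0, "wz": 0, "hand": 44}, {"dx": -2.02, "dy": -1.187, "dz": 1.428, "wx": 0, "wy": 0, "wz": 0, "hand": 44}, {"dx": -2.076, "dy": -1.22, "dz": 1.468, "wx": 0, "wy": 0, "wz": 0, "hand": 44}, {"dx": -2.076, "dy": -1.22, "dz": 1.468, "wx": 0, "wy": 0, "wz": 0, "hand": 44}])

```text
clock: 14.8
eef_pos: [0.4634, -0.1265, -0.0084]
tool_rot: [0.608, 0.734, -0.194, 0.231]
ft_force: [0.6, 0.2, 1.2]
grip_width: 0.044
grasp_force: 0.7
```

Run:
```python
from look import *
look()
print(to(HOME))
```

```text
['top', 'side'] [ 0.4663 -0.1436] iou-err 0.115 stall x,y mm [-0.7 75.8]
['top'] [ 0.4668 -0.143 ] iou-err 0.085 stall x,y mm [-0.1 76.3]
['side'] [ 0.4662 -0.1436] iou-err 0.027 stall x,y mm [-0.7 75.8]
cradle [ 0.467  -0.1445  0.0141] F [-0.5  0.2  0.1] t 14.9
(array([-1.228,  0.002,  0.864]), np.float64(0.07506810287139298))
```

Call:
drive_tool(rows=[{"dx": -0.025, "dy": 0.0, "dz": 0.017, "wx": 0, "wy": 0, "wz": 0, "hand": 44}, {"dx": -0.074, "dy": 0.0, "dz": 0.052, "wx": 0, "wy": 0, "wz": 0, "hand": 44}, {"dx": -0.139, "dy": 0.0, "dz": 0.098, "wx": 0, "wy": 0, "wz": 0, "hand": 44}, {"dx": -0.205, "dy": 0.0, "dz": 0.144, "wx": 0, "wy": 0, "wz": 0, "hand": 44}, {"dx": -0.27, "dy": 0.0, "dz": 0.19, "wx": 0, "wy": 0, "wz": 0, "hand": 44}, {"dx": -0.335, "dy": 0.0, "dz": 0.236, "wx": 0, "wy": 0, "wz": 0, "hand": 44}, {"dx": -0.4, "dy": 0.0, "dz": 0.282, "wx": 0, "wy": 0, "wz": 0, "hand": 44}, {"dx": -0.466, "dy": 0.0, "dz": 0.328, "wx": 0, "wy": 0, "wz": 0, "hand": 44}, {"dx": -0.532, "dy": 0.0, "dz": 0.374, "wx": 0, "wy": 0, "wz": 0, "hand": 44}, {"dx": -0.597, "dy": 0.0, "dz": 0.42, "wx": 0, "wy": 0, "wz": 0, "hand": 44}, {"dx": -0.663, "dy": 0.0, "dz": 0.466, "wx": 0, "wy": 0, "wz": 0, "hand": 44}, {"dx": -0.728, "dy": 0.0, "dz": 0.512, "wx": 0, "wy": 0, "wz": 0, "hand": 44}, {"dx": -0.793, "dy": 0.0, "dz": 0.558, "wx": 0, "wy": 0, "wz": 0, "hand": 44}, {"dx": -0.859, "dy": 0.0, "dz": 0.604, "wx": 0, "wy": 0, "wz": 0, "hand": 44}, {"dx": -0.924, "dy": 0.0, "dz": 0.65, "wx": 0, "wy": 0, "wz": 0, "hand": 44}, {"dx": -0.98, "dy": 0.0, "dz": 0.69, "wx": 0, "wy": 0, "wz": 0, "hand": 44}, {"dx": -1.03, "dy": 0.0, "dz": 0.725, "wx": 0, "wy": 0, "wz": 0, "hand": 44}, {"dx": -1.06, "dy": 0.0, "dz": 0.746, "wx": 0, "wy": 0, "wz": 0, "hand": 44}, {"dx": -1.06, "dy": 0.0, "dz": 0.746, "wx": 0, "wy": 0, "wz": 0, "hand": 44}])

```text
clock: 16.9
eef_pos: [0.4759, -0.1898, -0.0084]
tool_rot: [0.608, 0.734, -0.194, 0.231]
ft_force: [-0.0, 1.1, -0.8]
grip_width: 0.0438
grasp_force: 1.0
```

Run:
```python
from look import *
look("pics/f.png")
print(to(HOME))
```

```text
['top', 'side'] [ 0.4792 -0.207 ] iou-err 0.131 stall x,y mm [ 0.3 11.1]
['top'] [ 0.4788 -0.2053] iou-err 0.087 stall x,y mm [ 0.2 12.9]
['side'] [ 0.4791 -0.207 ] iou-err 0.037 stall x,y mm [ 0.1 11.2]
cradle [ 0.4794 -0.2079  0.0142] F [-0.4  0.5 -0.8] t 17.0
(array([-0.168, -0.005,  0.118]), np.float64(0.010270313456953915))
```

View pics/f.png

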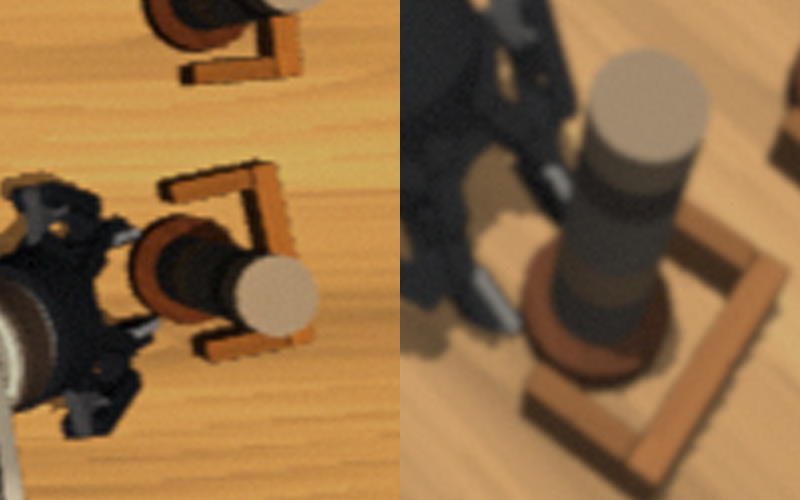

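The foot at (185,268) in the top crop is between the side walls and centred, about 11 mm short. I'll push slowly to the wall.

Call:
drive_tool(rows=[{"dx": -0.02, "dy": 0.0, "dz": 0.014, "wx": 0, "wy": 0, "wz": 0, "hand": 44}, {"dx": -0.04, "dy": 0.0, "dz": 0.028, "wx": 0, "wy": 0, "wz": 0, "hand": 44}, {"dx": -0.06, "dy": 0.0, "dz": 0.042, "wx": 0, "wy": 0, "wz": 0, "hand": 44}, {"dx": -0.08, "dy": 0.0, "dz": 0.056, "wx": 0, "wy": 0, "wz": 0, "hand": 44}, {"dx": -0.1, "dy": 0.0, "dz": 0.07, "wx": 0, "wy": 0, "wz": 0, "hand": 44}, {"dx": -0.12, "dy": 0.0, "dz": 0.084, "wx": 0, "wy": 0, "wz": 0, "hand": 44}, {"dx": -0.135, "dy": 0.0, "dz": 0.095, "wx": 0, "wy": 0, "wz": 0, "hand": 44}, {"dx": -0.15, "dy": 0.0, "dz": 0.106, "wx": 0, "wy": 0, "wz": 0, "hand": 44}, {"dx": -0.15, "dy": 0.0, "dz": 0.106, "wx": 0, "wy": 0, "wz": 0, "hand": 44}])

```text
clock: 18.0
eef_pos: [0.4776, -0.1986, -0.0085]
tool_rot: [0.608, 0.734, -0.194, 0.231]
ft_force: [0.2, 2.8, 0.4]
grip_width: 0.044
grasp_force: 1.4
```

Run:
```python
from look import *
look()
print(to(HOME))
```

```text
['top', 'side'] [ 0.4805 -0.2158] iou-err 0.118 stall x,y mm [-0.1  2.2]
['top'] [ 0.4799 -0.2155] iou-err 0.072 stall x,y mm [-0.6  2.7]
['side'] [ 0.4812 -0.2157] iou-err 0.04 stall x,y mm [0.6 2.2]
cradle [ 0.4811 -0.2168  0.0141] F [-1.   2.3  0. ] t 18.1
(array([-0.019, -0.006,  0.014]), np.float64(0.0012271335488387004))
```

Call:
drive_tool(rows=[{"dx": -0.008, "dy": 0.0, "dz": 0.006, "wx": 0, "wy": 0, "wz": 0, "hand": 44}, {"dx": -0.016, "dy": 0.0, "dz": 0.011, "wx": 0, "wy": 0, "wz": 0, "hand": 44}, {"dx": -0.025, "dy": 0.0, "dz": 0.017, "wx": 0, "wy": 0, "wz": 0, "hand": 44}, {"dx": -0.033, "dy": 0.0, "dz": 0.023, "wx": 0, "wy": 0, "wz": 0, "hand": 44}, {"dx": -0.033, "dy": 0.0, "dz": 0.023, "wx": 0, "wy": 0, "wz": 0, "hand": 44}])

```text
clock: 18.7
eef_pos: [0.4779, -0.2004, -0.0085]
tool_rot: [0.608, 0.734, -0.194, 0.231]
ft_force: [-0.7, 3.2, -0.1]
grip_width: 0.0442
grasp_force: 1.6
```

Call:
drive_tool(rows=[{"dx": -0.008, "dy": 0.0, "dz": 0.006, "wx": 0, "wy": 0, "wz": 0, "hand": 44}, {"dx": -0.016, "dy": 0.0, "dz": 0.011, "wx": 0, "wy": 0, "wz": 0, "hand": 44}, {"dx": -0.016, "dy": 0.0, "dz": 0.011, "wx": 0, "wy": 0, "wz": 0, "hand": 44}])

```text
clock: 19.0
eef_pos: [0.4781, -0.2014, -0.0085]
tool_rot: [0.608, 0.734, -0.194, 0.231]
ft_force: [-0.1, 3.3, 0.1]
grip_width: 0.0437
grasp_force: 1.5
```

Call:
drive_tool(rows=[{"dx": -0.008, "dy": 0.0, "dz": 0.006, "wx": 0, "wy": 0, "wz": 0, "hand": 44}, {"dx": -0.016, "dy": 0.0, "dz": 0.011, "wx": 0, "wy": 0, "wz": 0, "hand": 44}, {"dx": -0.016, "dy": 0.0, "dz": 0.011, "wx": 0, "wy": 0, "wz": 0, "hand": 44}])

```text
clock: 19.3
eef_pos: [0.4782, -0.2019, -0.0086]
tool_rot: [0.608, 0.734, -0.194, 0.231]
ft_force: [-1.7, 5.0, 0.6]
grip_width: 0.0438
grasp_force: 2.4
```

Run:
```python
from look import *
look()
```

```text
['top', 'side'] [ 0.4809 -0.2189] iou-err 0.104 stall x,y mm [-0.3 -0.9]
['top'] [ 0.4805 -0.2194] iou-err 0.048 stall x,y mm [-0.7 -1.3]
['side'] [ 0.4812 -0.2189] iou-err 0.053 stall x,y mm [ 0.  -0.9]
cradle [ 0.4818 -0.2201  0.0139] F [-0.9  5.4  0.8] t 19.4
```

The force rises to about 5 N and the fit shows the foot home at (≈0, −1 mm). I'll back straight out and lift away.

Call:
drive_tool(rows=[{"dx": 0.05, "dy": 0, "dz": -0.035, "wx": 0, "wy": 0, "wz": 0, "hand": 44}, {"dx": 0.12, "dy": 0, "dz": -0.084, "wx": 0, "wy": 0, "wz": 0, "hand": 44}, {"dx": 0.25, "dy": 0, "dz": -0.176, "wx": 0, "wy": 0, "wz": 0, "hand": 44}, {"dx": 0.45, "dy": 0, "dz": -0.317, "wx": 0, "wy": 0, "wz": 0, "hand": 44}, {"dx": 0.7, "dy": 0, "dz": -0.493, "wx": 0, "wy": 0, "wz": 0, "hand": 44}, {"dx": 1.0, "dy": 0, "dz": -0.704, "wx": 0, "wy": 0, "wz": 0, "hand": 44}, {"dx": 1.3, "dy": 0, "dz": -0.915, "wx": 0, "wy": 0, "wz": 0, "hand": 44}, {"dx": 1.3, "dy": 0, "dz": -0.915, "wx": 0, "wy": 0, "wz": 0, "hand": 44}, {"dx": 0.73, "dy": 0, "dz": -1.73, "wx": 0, "wy": 0, "wz": 0, "hand": 44}, {"dx": 0.15, "dy": 0, "dz": -2.55, "wx": 0, "wy": 0, "wz": 0, "hand": 44}, {"dx": 0.15, "dy": 0, "dz": -2.55, "wx": 0, "wy": 0, "wz": 0, "hand": 44}, {"dx": 0.15, "dy": 0, "dz": -2.55, "wx": 0, "wy": 0, "wz": 0, "hand": 44}, {"dx": 0.15, "dy": 0, "dz": -2.55, "wx": 0, "wy": 0, "wz": 0, "hand": 44}, {"dx": 0.15, "dy": 0, "dz": -2.55, "wx": 0, "wy": 0, "wz": 0, "hand": 44}])

```text
clock: 20.9
eef_pos: [0.4626, -0.1245, 0.0901]
tool_rot: [0.608, 0.734, -0.195, 0.23]
ft_force: [0.3, -0.0, -0.3]
grip_width: 0.0437
grasp_force: 0.0
```

Run:
```python
import look,plan
from look import *
c=HOME+np.array([0,0,.0]); old=look.cradle
look.cradle=lambda:(c.copy(),)+old()[1:]
look.look("pics/g.png")
for n in("parked_core","cup","jar","magnifier"): print(n,[np.round(d["extent"],1).tolist() for d in bot.look_for("top",n)][:1])
```

```text
Traceback (most recent call last):
AttributeError: 'function' object has no attribute 'cradle'
```

Run:
```python
import look as L
from plan import *
old=L.cradle
L.cradle=lambda:(HOME.copy(),)+old()[1:]
L.look("pics/g.png")
for n in("parked_core","cup","jar","magnifier"): print(n,[np.round(d["extent"],1).tolist() for d in bot.look_for("top",n)][:1])
```

```text
['top', 'side'] [ 0.4815 -0.2185] iou-err 0.072 stall x,y mm [ 0.4 -0.6]
['top'] [ 0.4812 -0.2182] iou-err 0.032 stall x,y mm [ 0.1 -0.3]
['side'] [ 0.4815 -0.2186] iou-err 0.034 stall x,y mm [ 0.3 -0.7]
cradle [ 0.481 -0.218  0.   ] F [-0.6 -0.1 -0.3] t 21.0
parked_core [[460.9, 225.3, 46.6, 29.5]]
cup [[313.5, 179.2, 33.8, 33.5]]
jar [[188.7, 225.4, 33.7, 26.9]]
magnifier []
```

View pics/g.png

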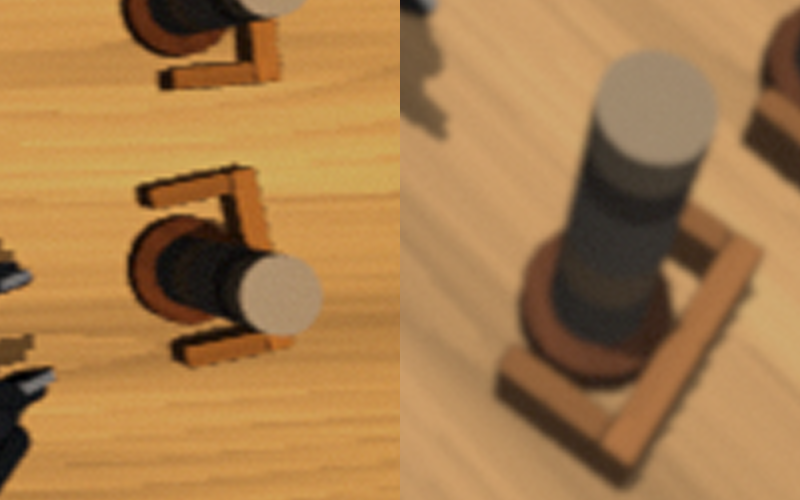

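The core stands upright and centred in the stall, and the fit puts it 0.6 mm from home. The fingers are clear of it and the bystanders haven't moved.

```bash
python3 -c "
from workcell import bot
print(bot.job_done())"
```

```text
the job is handed in; nothing more can be done
None
```

The core is upright in the empty stall, within about 1 mm of fully home and centred by the final two-view fit; the arm was clear, the parked core, cup and jar looked unmoved (the magnifier was not detected in the last check), and the job was handed in at about 21 s with no verdict returned.

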